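Shut the plate imager and take the picture with its two-step release

TASK

The plate is already lying in the imager, ready to be photographed. Push the knee of the lid's stay so that it folds and the lid comes down gently and lies fully shut; then press the release button on the deck down to its halfway stop, hold it there for a good second while the camera focuses, and then press it fully down to take the picture and let go of it. Leave the beaker, the slide case and the marker where they are.

Things in the scene. Friction and masses are not known exactly. Their poses are not given: they have to be found in the camera images.
- imager: White bench imager, fixed. Origin on the desk under the middle of its camera housing; x from its front to its back (lid hinge), y to its left, z up. Housing x -80..80, y -90..90 mm, 100 mm high, glass window and white plate on top. Lower control deck on the right: x -80..80, y -158..-90 mm, top at z 60 mm, with the release button. Lid hinge line: x 75, z 102 mm.
- lid_front (a point): Middle of the front edge of the lid's black lip. Lid: white plate 158 x 180 x 13 mm (lip 10 mm longer), 0.4 to 0.65 kg, hinged at the back. It starts standing up at about 70 degrees, held by the locked stay, and cannot be pressed down until the stay is folded. Shut it lies level, top 116 mm above the desk; its right edge is then 35 mm from the release's axis.
- lid (a joint): Lid angle, rad: 0 standing on the locked stay (start), growing as it closes, 1.22 fully shut, slightly negative when lifted. The hinge is damped: once the stay's knee is past straight the lid sinks shut by itself in about 2 s, over the housing; take the hand aside or up out of its way.
- knee_stud (a point): Middle of the black stud at the stay's knee: 16 mm thick, 18 mm long along imager y (107..125 mm), sticking out at the imager's left side, about x -9, z 150 mm. The knee is bent 12 degrees over centre to the front, on a stop: locked. Push the stud toward the back (+x) 20 to 40 mm (a light push, 1 to 2 N): it passes straight, then folds back and down by itself.
- stay_pivot (a point): Lower pivot of the folding stay, on the housing's left side at imager x -40, y 100, z 84 mm. The stay is two flat steel bars, 11 mm wide, 73 mm between pins, in the upright plane y = 98 to 106 mm: from this pivot up to the knee, and from the knee up to the lid's left edge. Nothing else stands on that side.
- release_seat (a point): Point on the deck (imager x -20, y -125, z 60 mm) on the release's upright axis. Release: steel barrel 28 mm wide screwed into the deck, in it a black button 22 mm wide, pressed straight down. How far it is screwed in varies and is not measured: the unpressed button's top is 18 to 28 mm above this point. Fully down it is still 4 mm above the barrel. It springs back when let go.
- half_press (a joint): First step of the release, m: 0 let go, 0.005 at the halfway stop and beyond. Soft: 1.5 to 3 N. At the halfway stop the button resists firmly: it goes no farther until the push reaches 12 N, so a push of 5 to 10 N rests on the stop.
- full_press (a joint): Second step of the release, m: 0 up to the halfway stop, 0.005 fully down. It begins to give at about 12 N, takes 17 N to go fully down, and there meets a hard end.
- beaker: Small clear beaker, 40 mm wide and 45 mm high, standing on the desk to the right of the imager's deck; origin at its underside.
- slide_case: Flat plastic case 34 x 88 x 12 mm lying in front of the imager, to the right; origin at its underside.
- marker: Black marker pen, 135 mm long, 19 mm thick, lying in front of the imager, to the left; origin at its underside.

How it is judged:
By the outcome, as a careful person would: the job done as asked, in the order asked, and still so for the second after the job is handed in, with the robot touching nothing.
It also fails if it takes over 48 s, if anything falls off the work surface, if the arm or the gripper's body presses on something with over 40 N, if the wrist force passes 120 N, or if a joint passes its speed limit or range.

ROBOT

A 7-joint arm with a two-finger parallel gripper is mounted at the origin on the work surface; the furniture and walls round the work are solid. World frame = base frame: x ahead of the robot, y to its left, z up, the work surface at z = 0. Lengths are in m, angles in rad, forces in N, time in s.
With the tool pointing down it reaches from about 0.425 to 0.925 m from the base axis. Payload 6.8 kg.
Tool frame: the origin (TCP) lies between the finger pads; the fingertips stand 14 mm ahead of it and the grasp point (between the pads) lies 5 mm behind it; z points along the fingers, y is the line along which they close (so a half turn about z gives the same grasp; the last joint's range is limited). The gripper opens to 85 mm and grips with 20 to 120 N. Pads are 22 mm wide; open, the fingers measure 114 mm over their backs; the gripper's body (76 mm by 85 mm) begins 54 mm behind the grasp point. The pads swing forward as they close: fully open they stand 13 mm farther back than shut.
Start: joints at [-1.342, 0.477, 0.022, 1.555, -0.011, 1.109, -0.083], TCP at [0.223, 0.637, 0.245] pointing down, gripper open.
Joint ranges: [-2.96, 2.96], [-0.34, 2.1], [-1.41, 1.46], [0.24, 2.44], [-1.37, 4.51], [0.17, 1.92], [-2.96, 2.96]. Speed limits (rad/s): [2.39, 2.39, 3.14, 3.14, 3.14, 3.14, 3.14].

INTERFACE

Orientations are given as a rotation vector (axis times angle).
In Python, from bench import r, eyes, ticket gives the robot as it stands. The module is installed in compiled form; this text tells all that it offers.
- The arm moves only by the tool arm_command, never from a script. Its argument "plan" is text: rows parted by semicolons, each of 4 numbers parted by spaces: the shift along the tool's x, y, z in m, then the turn about the tool's z in degrees. In form: tx ty tz yaw; .... A call has 1 to 20 rows; each row shifts and turns the commanded pose from where the row before left it, along the tool's axes as they then stand; what a row does not reach is not made up. A row lasts 1/8 s, in which the tool goes at most 62.5 mm and 10.7 degrees, less where a joint would pass 70% of its speed; a pose out of reach is approached as far as the arm can. A call is refused whole if a number of a shift passes 0.0625 or a number of a turn 10.7, either way. A call with a gripper value outside its range is refused whole. "hand" is the closure, from -1 (fully open) to 1 (shut), set as the call begins (left out, the last holds). The fingers move at their own pace and stop on an object; "grip_force" is the grip in N (left out, the last holds). Time passes only in rows, so rows that do not move let the fingers close. It gives the time, the measured TCP pose, the force, the opening and the grip force at its end, in the units of the state.
- r.get_obs(): the state, without advancing time (a new reading comes with each control period).
- eyes.grab_frame(name): name is "side" or "top" or "wrist"; returns (picture, depth): 480x640x3 uint8, red, green, blue; 480x640 float32, m along the optical axis (not along the pixel's ray), 0 where there is no reading.
- eyes.calibration(name): a dict with "fov_y" (degrees; the focal length in pixels is half the picture's height over the tangent of half this angle, whatever the lens; pixels are square), "cx", "cy" (the principal point, pixels), "k1" (the pictures are not rectified: a ray, as slopes to the right and down, at radius r is drawn at 1 + k1 r^2 times it, then the intrinsics apply), "origin" and "attitude" of the camera in the world; the wrist camera has in their place "tool_from_camera" (4x4, takes a point from camera to tool coordinates, whose origin is the TCP and whose axes are the flange's). Camera axes: x right, y up, looking along -z (the intrinsics and any distortion apply to the point x, -y, -z); pixel columns grow to the right and rows downward; lengths in m; the calibration is good to about 2 mm. A picture is of the moment at which its call begins: read the wrist's pose just before it. calibration takes no time and is no camera call.
- ticket.hand_in(): hands the job in; it is judged then, once.
The state is a dict: "clock": time; "joints": joint angles; "qvel": joint speeds; "tau": joint torques, N m; "tcp_pos": TCP position; "orientation": TCP orientation; "contact_force": force on the tool from outside, world axes, zero at the start; "moment": the same for the moment, N m; "grip_width": finger opening in m; "gripper_force": force on a finger pad.
Only numpy, scipy, OpenCV 4.12 (cv2) and the standard library are available. Lean on these libraries where they do the work, as an engineer would, in place of code of your own. Each camera call takes 0.05 s, during which the arm holds its last target. There are 200 camera calls.

## Working session

There is one attempt and no reset: what is moved stays moved. The work goes in short steps, Python scripts to look and compute and a tool call to move; the robot and the scene stay as the last step left them, time stands still between calls to the robot, and variables do not carry over. Pictures are saved under pics/ and viewed, at most 10 in all, crops included, and the job is handed in when it is done.

Besides the shell and the picture viewer there is one more tool, called after ">>>" as a command line: name --argument value ..., lists and objects as JSON in quotes. arm_command: Moves the arm, as the interface text tells. Its arguments: {"type":"object","properties":{"plan":{"type":"string"},"hand":{"type":"number"},"grip_force":{"type":"number"}},"required":["plan"]}

```bash
mkdir -p pics; cat > h.py <<'E'
import numpy as np, cv2
from scipy.spatial.transform import Rotation as R
from bench import r, eyes, ticket
def att(a):
    a=np.array(a,float)
    return a if a.shape==(3,3) else (R.from_rotvec(a).as_matrix() if a.size==3 else R.from_quat(a).as_matrix())
def grab(n):
    o=r.get_obs(); im,d=eyes.grab_frame(n); c=eyes.calibration(n)
    if n=="wrist":
        T=np.eye(4);T[:3,:3]=R.from_rotvec(o["orientation"]).as_matrix();T[:3,3]=o["tcp_pos"]
        M=T@np.array(c["tool_from_camera"])
    else:
        M=np.eye(4);M[:3,:3]=att(c["attitude"]);M[:3,3]=c["origin"]
    return im,d,c,M
def ray(c,M,u,v):
    f=240/np.tan(np.radians(c["fov_y"])/2)
    K=np.array([[f,0,c["cx"]],[0,f,c["cy"]],[0,0,1]])
    p=cv2.undistortPoints(np.array([[[u,v]]],float),K,np.array([c["k1"],0,0,0.]))[0,0]
    return M[:3,3],M[:3,:3]@np.array([p[0],-p[1],-1])
def onz(c,M,u,v,z):
    o,d=ray(c,M,u,v); return o+d*(z-o[2])/d[2]
def at(c,M,D,u,v):
    o,d=ray(c,M,u,v); return o+d*D[int(v),int(u)]
E
python3 - <<'E'
from h import *
print(r.get_obs())
for n in("side","top"):
    im,d,c,M=grab(n); print(n,c); cv2.imwrite(f"pics/{n}0.png",im[...,::-1]); np.savez(f"{n}0.npz",im=im,d=d,M=M)
E
```

```text
{'clock': 0.0, 'joints': array([-1.34209585,  0.47779852,  0.02236296,  1.55649539, -0.01148182,
        1.10927094, -0.08311534]), 'qvel': array([-3.80108732e-05, -2.25089386e-03, -1.05698423e-03,  6.91438668e-04,
       -1.03979878e-03,  1.06859662e-03,  1.26082057e-03]), 'tau': array([-6.57759647e-04, -5.96445787e+01,  1.60744149e+00, -2.81198949e+01,
        1.23797043e-02,  9.58421471e-03,  6.58321355e-06]), 'tcp_pos': array([0.22290693, 0.63651766, 0.24430865]), 'orientation': array([-5.26533746e-01, -3.09700541e+00,  2.88690660e-03]), 'contact_force': array([-0.05118292, -0.64536395, -0.14140447]), 'moment': array([ 0.04489982, -0.01964412, -0.01512968]), 'gripper_force': 0.0, 'grip_width': 0.08546836558266553}
side {'fov_y': 54.33006391222943, 'cx': 319.7991993443017, 'cy': 244.46871661151707, 'k1': -0.022816134465784395, 'origin': array([ 0.06220416, -0.4525387 ,  0.73769112]), 'attitude': array([ 0.80830775, -0.33175837, -0.68764873])}
top {'fov_y': 53.71071734106876, 'cx': 321.4611547778876, 'cy': 240.1205521324189, 'k1': -0.07622444908355586, 'origin': array([ 0.41319163, -0.00137073,  1.06344245]), 'attitude': array([ 0.06323259, -0.09533393, -1.58037791])}
```

View pics/side0.png

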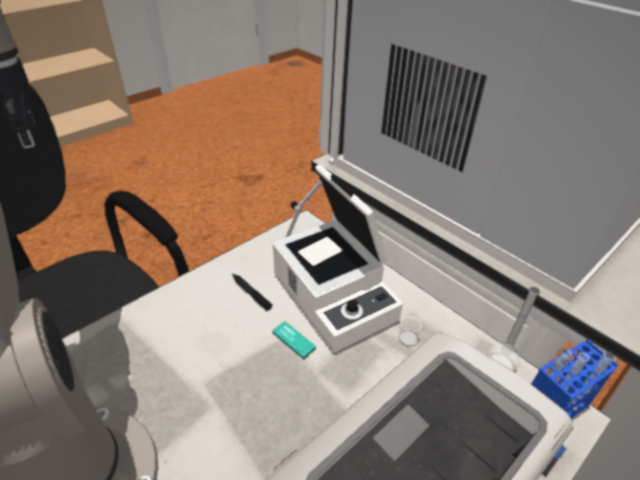

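View pics/top0.png

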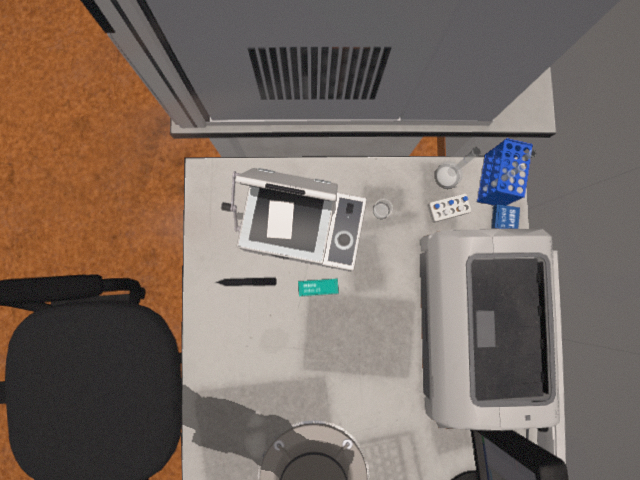

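```bash
python3 - <<'E'
from h import *
z=np.load("top0.npz"); im=z["im"]
cv2.imwrite("pics/topc.png",cv2.resize(im[155:285,210:410],None,fx=4,fy=4,interpolation=cv2.INTER_CUBIC)[...,::-1])
z=np.load("side0.npz"); im=z["im"]
cv2.imwrite("pics/sidec.png",cv2.resize(im[155:355,225:435],None,fx=3,fy=3,interpolation=cv2.INTER_CUBIC)[...,::-1])
E
```

```text
(no output)
```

View pics/topc.png

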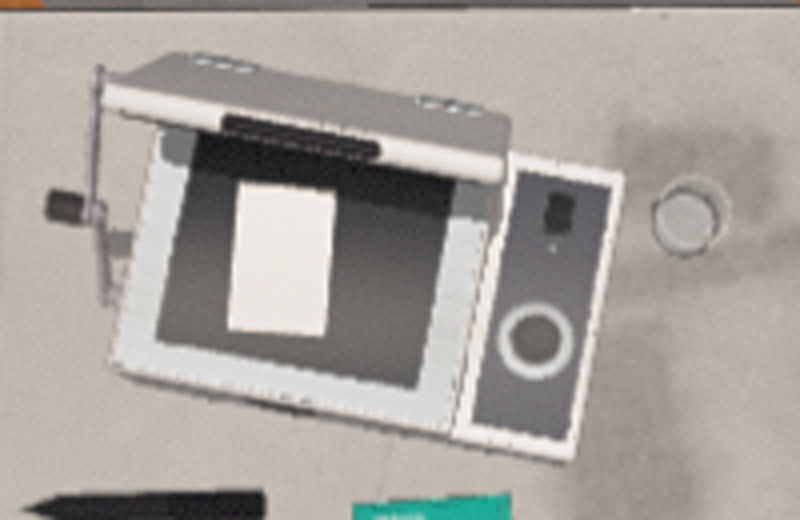

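View pics/sidec.png

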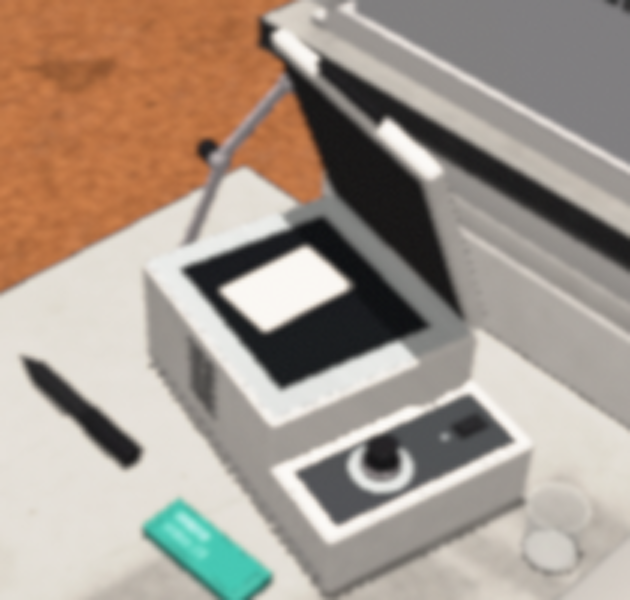

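```bash
python3 - <<'E'
from h import *
c=eyes.calibration("top");z=np.load("top0.npz");M=z["M"];D=z["d"]
pts=[((113,363),(-80,90,100)),((451,435),(-80,-90,100)),((574,461),(-80,-158,60)),((623,175),(80,-158,60)),((64,206),(-9,116,152)),((535,338),(-20,-125,83))]
W=[];L=[]
for (u,v),l in pts:
    p=onz(c,M,210+u/4-.375,155+v/4-.375,l[2]/1000);W.append(p[:2]);L.append(np.array(l[:2])/1000)
W=np.array(W);L=np.array(L)
wm,lm=W.mean(0),L.mean(0); U,S,Vt=np.linalg.svd((W-wm).T@(L-lm)); Q=U@Vt; t=wm-Q@lm
print("yaw",np.degrees(np.arctan2(Q[1,0],Q[0,0])),"t",t); print("res mm",((L@Q.T+t-W)*1000).round(1))
T=lambda x,y:(Q@np.array([x,y])/1+t).round(4)
for n,x,y in(("stud",-.009,.116),("pre",-.055,.126),("release",-.02,-.125)): print(n,T(x,y))
print("W",W.round(4))
Rt=R.from_rotvec(r.get_obs()["orientation"]).as_matrix();print(Rt.round(3))
c=eyes.calibration("side");z=np.load("side0.npz");M=z["M"];D=z["d"]
for u,v in((381,443),(381,460),(207,149)): print(at(c,M,D,225+u/3,155+v/3).round(4))
c=eyes.calibration("top");z=np.load("top0.npz");M=z["M"];D=z["d"]
for u,v in((64,206),(535,338)): print(at(c,M,D,210+u/4,155+v/4).round(4))
E
```

```text
yaw -11.676858079786115 t [0.55957412 0.04942733]
res mm [[-2.   4.8]
 [ 0.   0.4]
 [-1.3 -0.3]
 [ 1.9 -3.3]
 [ 0.6 -0.4]
 [ 0.8 -1.3]]
stud [0.5742 0.1648]
pre [0.5312 0.184 ]
release [ 0.5147 -0.0689]
W [[ 0.5015  0.1489]
 [ 0.463  -0.0229]
 [ 0.4505 -0.0888]
 [ 0.604  -0.1182]
 [ 0.5737  0.1652]
 [ 0.5139 -0.0677]]
[[-0.944  0.33  -0.   ]
 [ 0.33   0.944 -0.002]
 [-0.    -0.002 -1.   ]]
[ 0.5133 -0.0659  0.0815]
[ 0.5047 -0.0746  0.0794]
[0.5652 0.1619 0.1579]
[0.5714 0.1629 0.1607]
[ 0.513  -0.0683  0.0843]
```

>>> arm_command --plan "0 0 0 -7.6; -0.039 -0.034 0.01 0; -0.039 -0.034 0.01 0; -0.039 -0.034 0.01 0; -0.039 -0.034 0.01 0; -0.039 -0.034 0.01 0; -0.039 -0.034 0.01 0; -0.039 -0.034 0.01 0; -0.039 -0.034 0.01 0; -0.039 -0.034 0.01 0; -0.039 -0.034 0.015 0; 0 0 0 0; 0 0 0 0" --hand -1

```text
clock: 1.72
tcp_pos: [0.5356, 0.2254, 0.1399]
orientation: [-0.32, -3.124, -0.0]
contact_force: [0.3, 0.8, 0.3]
grip_width: 0.0853
gripper_force: 0.0
```

```bash
python3 - <<'E'
from h import *
o=r.get_obs(); print(o["clock"],o["joints"].round(2),o["contact_force"].round(2))
print(R.from_rotvec(o["orientation"]).as_matrix().round(3))
a=np.radians(-11.68);Q=np.array([[np.cos(a),-np.sin(a)],[np.sin(a),np.cos(a)]]);print((Q.T@(o["tcp_pos"][:2]-[.5596,.0494])).round(4),o["tcp_pos"])
im,d,c,M=grab("side");cv2.imwrite("pics/side1.png",cv2.resize(im[100:300,200:440],None,fx=3,fy=3)[...,::-1])
E
```

```text
1.725 [-0.59  0.45  0.11  1.89 -0.07  0.81  0.92] [0.34 0.83 0.33]
[[-0.979  0.203 -0.001]
 [ 0.203  0.979  0.   ]
 [ 0.001 -0.    -1.   ]]
[-0.0592  0.1675] [0.53557674 0.22538267 0.13994388]
```

View pics/side1.png

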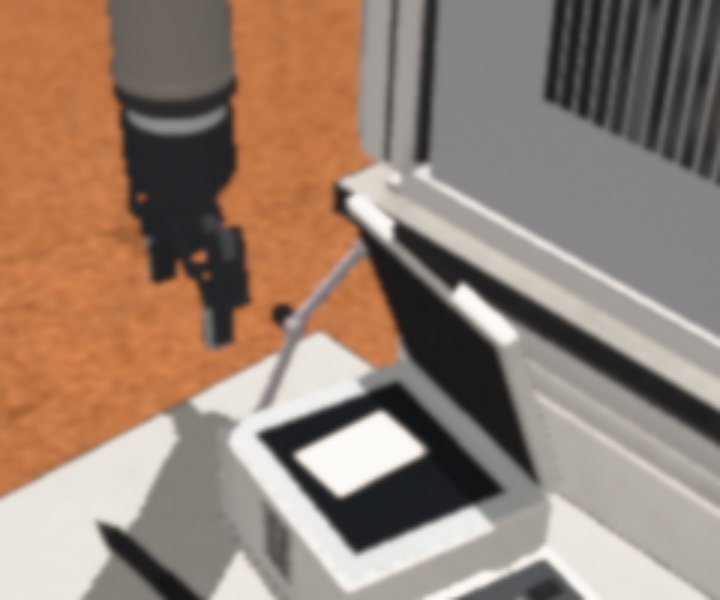

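```bash
python3 - <<'E'
from h import *
im,d,c,M=grab("side")
a=np.radians(-11.68);Q=np.array([[np.cos(a),-np.sin(a)],[np.sin(a),np.cos(a)]])
for u,v in((208,335),(218,342),(228,335),(218,320),(283,313),(282,318)):
    p=at(c,M,d,200+u/3,100+v/3);print(u,v,(Q.T@(p[:2]-[.5596,.0494])).round(4),p[2].round(4))
E
```

```text
208 335 [-0.0701  0.1212] 0.1527
218 342 [-0.0657  0.1149] 0.1492
228 335 [-0.0585  0.1134] 0.1535
218 320 [-0.0663  0.1115] 0.1704
283 313 [-0.0157  0.1129] 0.1572
282 318 [-0.0196  0.107 ] 0.158
```

>>> arm_command --plan "-0.01 0 0.008 0; -0.01 0 0.007 0; -0.006 0 0 0; -0.004 0 0 0; -0.004 0 0 0; -0.004 0 0 0; -0.004 0 0 0; -0.004 0 0 0; -0.004 0 0 0; -0.004 0 0 0; -0.004 0 0 0; -0.004 0 0 0"

```text
clock: 3.32
tcp_pos: [0.5906, 0.2138, 0.1221]
orientation: [-0.318, -3.112, 0.003]
contact_force: [-17.0, 5.8, -11.3]
grip_width: 0.0854
gripper_force: 8.5
```

```bash
python3 - <<'E'
from h import *
im,d,c,M=grab("side");cv2.imwrite("pics/side2.png",cv2.resize(im[100:300,200:440],None,fx=3,fy=3)[...,::-1])
E
```

```text
(no output)
```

View pics/side2.png

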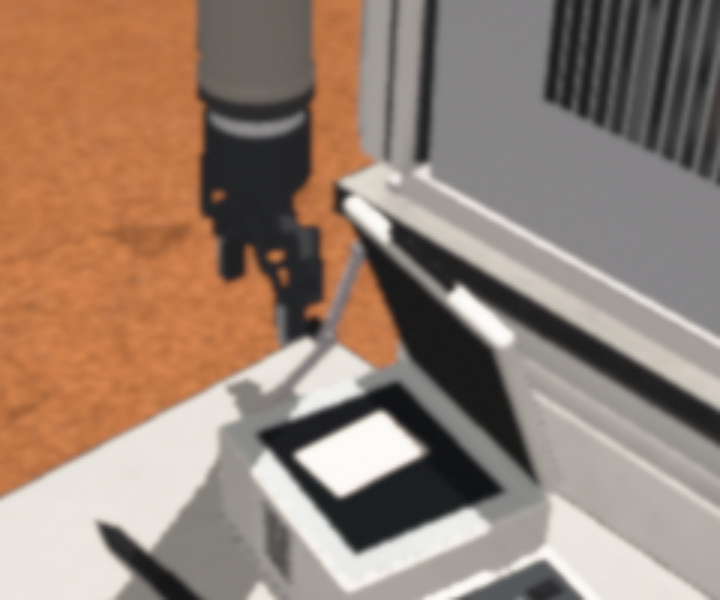

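>>> arm_command --plan "0.004 0 0 0; 0.004 0 0 0; 0.004 0 0 0"

```text
clock: 3.75
tcp_pos: [0.5864, 0.2147, 0.1262]
orientation: [0.321, 3.122, 0.001]
contact_force: [-0.0, -0.4, 0.1]
grip_width: 0.0852
gripper_force: 0.0
```

```bash
python3 - <<'E'
from h import *
im,d,c,M=grab("side");cv2.imwrite("pics/side3.png",cv2.resize(im[160:230,260:340],None,fx=8,fy=8,interpolation=cv2.INTER_CUBIC)[...,::-1])
a=np.radians(-11.68);Q=np.array([[np.cos(a),-np.sin(a)],[np.sin(a),np.cos(a)]])
print(r.get_obs()["contact_force"])
o=r.get_obs();print((Q.T@(o["tcp_pos"][:2]-[.5596,.0494])).round(4),o["tcp_pos"])
E
```

```text
[ 0.26642077  0.09571022 -0.39137825]
[-0.008   0.1673] [0.5856537  0.21488313 0.12611707]
```

View pics/side3.png

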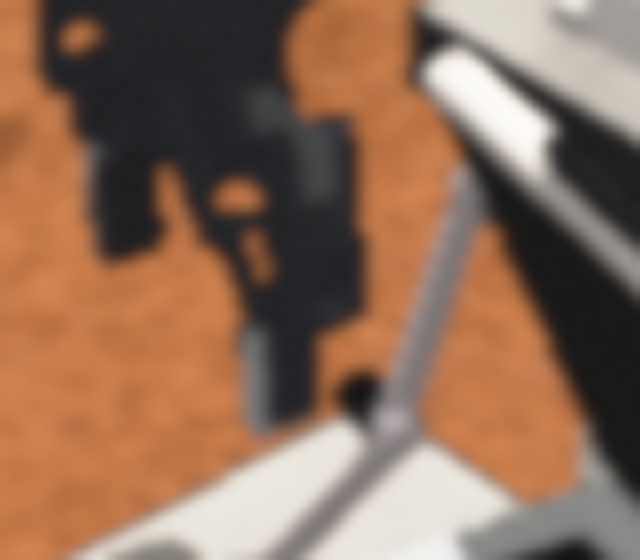

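>>> arm_command --plan "0.02 0.02 0 0; 0.02 0.04 -0.01 0; 0 0.04 -0.02 0; 0 0 -0.04 0; 0 0 -0.05 0; 0 0 -0.05 0" --hand 1

```text
clock: 4.55
tcp_pos: [0.5667, 0.3207, 0.2975]
orientation: [0.321, 3.124, 0.001]
contact_force: [0.9, 0.5, 1.2]
grip_width: -0.0001
gripper_force: 0.0
```

```bash
python3 - <<'E'
from h import *
a=np.radians(-11.68);Q=np.array([[np.cos(a),-np.sin(a)],[np.sin(a),np.cos(a)]])
im,d,c,M=grab("top");cv2.imwrite("pics/top2.png",cv2.resize(im[155:285,210:410],None,fx=4,fy=4)[...,::-1])
o=r.get_obs();print(o["clock"],(Q.T@(o["tcp_pos"][:2]-[.5596,.0494])).round(4),o["tcp_pos"],o["contact_force"])
E
```

```text
4.6 [-0.0456  0.2691] [0.56947165 0.32219203 0.30555639] [2.64897112 0.53339946 6.48672347]
```

View pics/top2.png

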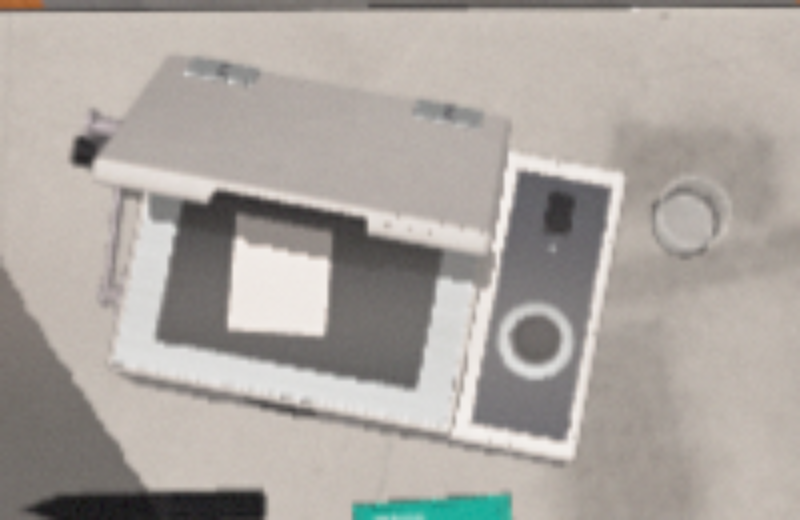

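>>> arm_command --plan "-0.002 -0.033 0 0; -0.002 -0.033 0 0; -0.002 -0.033 0 0; -0.002 -0.033 0 0; -0.002 -0.033 0 0; -0.002 -0.033 0 0; -0.002 -0.033 0 0; -0.002 -0.033 0 0; -0.002 -0.033 0 0; -0.002 -0.033 0 0; -0.002 -0.033 0 0; -0.002 -0.031 0 0; 0 0 0 0; 0 0 0 0; 0 0 0 0; 0 0 0 0"

```text
clock: 6.6
tcp_pos: [0.5099, -0.0689, 0.2953]
orientation: [0.318, 3.125, 0.0]
contact_force: [-0.1, -0.4, 0.1]
grip_width: -0.0001
gripper_force: 0.0
```

```bash
python3 - <<'E'
from h import *
a=np.radians(-11.68);Q=np.array([[np.cos(a),-np.sin(a)],[np.sin(a),np.cos(a)]])
o=r.get_obs();print(o["clock"],(Q.T@(o["tcp_pos"][:2]-[.5596,.0494])).round(4),o["tcp_pos"],o["contact_force"])
im,d,c,M=grab("wrist");cv2.imwrite("pics/wrist.png",im[...,::-1])
np.savez("w.npz",im=im,d=d,M=M)
ims,ds,cs,Ms=grab("side")
# lid height by depth: world points near imager lid
vv,uu=np.mgrid[150:330:3,230:420:3]
P=np.array([at(cs,Ms,ds,u,v) for u,v in zip(uu.ravel(),vv.ravel())])
L=np.c_[(P[:,:2]-[.5596,.0494])@Q,P[:,2]]
for x0 in(-.09,-.07,-.04,0,.04,.06):
    m=(abs(L[:,0]-x0)<.012)&(abs(L[:,1])<.08)&(L[:,2]<.2)
    print(x0,m.sum(),np.median(L[m,2]) if m.any() else None,L[m,2].max() if m.any() else None)
E
```

```text
6.6 [-0.0247 -0.1259] [ 0.5098748  -0.06888981  0.2952716 ] [-0.07434388 -0.37598727  0.06921611]
-0.09 243 0.04946249102430755 0.11985647936172272
-0.07 82 0.11625720319822197 0.11985647936172272
-0.04 74 0.1162753367995556 0.11857539041207121
0 69 0.11609587958301681 0.11910818033768311
0.04 71 0.11645519785493652 0.11940358095070092
0.06 58 0.11700498542709126 0.11954518465373398
```

View pics/wrist.png

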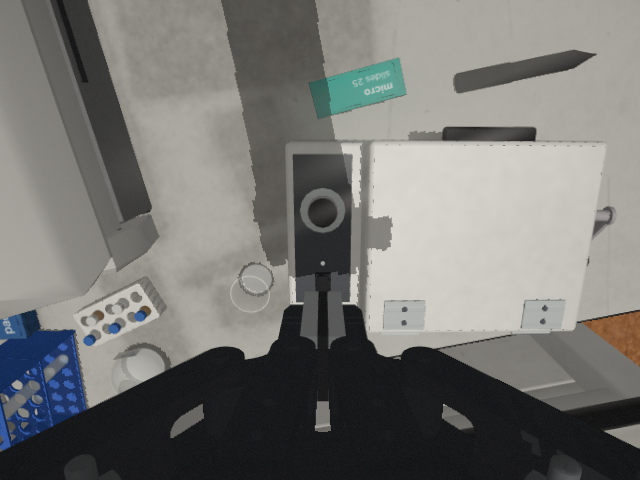

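The lid is shut level at 116 mm. The wrist view shows the button at pixel (322, 211) with the barrel ring around it.

```bash
python3 - <<'E'
from h import *
z=np.load("w.npz");c=eyes.calibration("wrist");M=z["M"];D=z["d"]
print(at(c,M,D,322,210).round(4), onz(c,M,322,210.5,.085).round(4), at(c,M,D,322,192).round(4))
o=r.get_obs();Rt=R.from_rotvec(o["orientation"]).as_matrix()
p=at(c,M,D,322,210);print("tool shift",(Rt.T@(p-o["tcp_pos"])).round(4))
E
```

```text
[ 0.5099 -0.0689  0.0835] [ 0.51   -0.0689  0.085 ] [ 0.4979 -0.0665  0.063 ]
tool shift [-0.000e+00  2.000e-04  2.117e-01]
```

>>> arm_command --plan "-0.002 0 0.04 0; 0 0 0.05 0; 0 0 0.05 0; 0 0 0.03 0; 0 0 0.012 0; 0 0 0 0; 0 0 0 0; 0 0 0 0"

```text
clock: 7.7
tcp_pos: [0.5125, -0.0701, 0.1145]
orientation: [0.32, 3.123, 0.001]
contact_force: [0.3, -0.4, 0.0]
grip_width: -0.0001
gripper_force: 0.0
```

>>> arm_command --plan "0 0 0.002 0; 0 0 0.002 0; 0 0 0.002 0; 0 0 0 0; 0 0 0 0"

```text
clock: 8.32
tcp_pos: [0.5116, -0.0701, 0.1072]
orientation: [-0.32, -3.125, 0.0]
contact_force: [0.0, 0.5, 0.5]
grip_width: 0.0001
gripper_force: 0.0
```

>>> arm_command --plan "0 0 0.002 0; 0 0 0.002 0; 0 0 0.002 0; 0 0 0.002 0; 0 0 0 0; 0 0 0 0"

```text
clock: 9.07
tcp_pos: [0.5117, -0.0701, 0.0993]
orientation: [0.32, 3.125, 0.0]
contact_force: [-0.9, 0.2, 0.7]
grip_width: 0.0001
gripper_force: 0.0
```

>>> arm_command --plan "0 0 0.001 0; 0 0 0.001 0; 0 0 0 0; 0 0 0 0"

```text
clock: 9.57
tcp_pos: [0.5118, -0.0701, 0.0974]
orientation: [0.32, 3.125, 0.0]
contact_force: [0.4, 0.0, 1.6]
grip_width: 0.0002
gripper_force: 0.7
```

Contact is about here. I'll keep going to the halfway stop in small steps.

>>> arm_command --plan "0 0 0.001 0; 0 0 0.001 0; 0 0 0.001 0; 0 0 0 0; 0 0 0 0"

```text
clock: 10.2
tcp_pos: [0.5117, -0.0701, 0.0943]
orientation: [0.32, 3.125, 0.0]
contact_force: [-0.3, 0.2, 2.1]
grip_width: 0.0001
gripper_force: 1.2
```

>>> arm_command --plan "0 0 0.001 0; 0 0 0 0; 0 0 0 0"

```text
clock: 10.58
tcp_pos: [0.5117, -0.0701, 0.0933]
orientation: [0.32, 3.125, 0.0]
contact_force: [0.5, 0.3, 3.0]
grip_width: 0.0001
gripper_force: 1.3
```

>>> arm_command --plan "0 0 0.0005 0; 0 0 0 0; 0 0 0 0"

```text
clock: 10.95
tcp_pos: [0.5117, -0.0701, 0.0928]
orientation: [0.32, 3.125, 0.0]
contact_force: [-0.4, -0.5, 2.7]
grip_width: -0.0001
gripper_force: 1.4
```

>>> arm_command --plan "0 0 0.0004 0; 0 0 0 0; 0 0 0 0"

```text
clock: 11.32
tcp_pos: [0.5118, -0.0701, 0.0927]
orientation: [0.32, 3.125, 0.0]
contact_force: [-0.4, -0.3, 6.4]
grip_width: 0.0001
gripper_force: 3.1
```

>>> arm_command --plan "0 0 0.0001 0; 0 0 0 0; 0 0 0 0; 0 0 0 0; 0 0 0 0; 0 0 0 0; 0 0 0 0; 0 0 0 0; 0 0 0 0; 0 0 0 0; 0 0 0 0; 0 0 0 0; 0 0 0 0"

```text
clock: 12.95
tcp_pos: [0.5118, -0.0701, 0.0926]
orientation: [0.32, 3.125, 0.0]
contact_force: [-0.9, -0.0, 7.0]
grip_width: -0.0001
gripper_force: 3.5
```

>>> arm_command --plan "0 0 0.001 0; 0 0 0.001 0; 0 0 0.001 0; 0 0 0.001 0; 0 0 0.001 0; 0 0 0.0005 0; 0 0 0 0; 0 0 0 0"

```text
clock: 13.95
tcp_pos: [0.5118, -0.0701, 0.0879]
orientation: [0.32, 3.125, 0.001]
contact_force: [-4.8, 0.1, 16.2]
grip_width: 0.0
gripper_force: 8.1
```

>>> arm_command --plan "0 0 0.0005 0; 0 0 0.0003 0; 0 0 0 0; 0 0 0 0"

```text
clock: 14.45
tcp_pos: [0.5118, -0.0702, 0.0874]
orientation: [0.321, 3.125, 0.001]
contact_force: [-5.0, 0.4, 19.6]
grip_width: 0.0002
gripper_force: 9.9
```

>>> arm_command --plan "0 0 0.0005 0; 0 0 0 0; 0 0 0 0"

```text
clock: 14.82
tcp_pos: [0.5119, -0.0701, 0.0873]
orientation: [0.321, 3.125, 0.002]
contact_force: [-6.8, 1.9, 26.1]
grip_width: 0.0001
gripper_force: 12.3
```

Hard end reached: 26 N with no further travel. Now letting go straight up.

>>> arm_command --plan "0 0 -0.003 0; 0 0 -0.004 0; 0 0 -0.006 0; 0 0 -0.02 0; 0 0 -0.04 0; 0 0 -0.05 0; 0 0 -0.05 0; 0 0 0 0; 0 0 0 0; 0 0 0 0; 0 0 0 0"

```text
clock: 16.2
tcp_pos: [0.511, -0.0701, 0.2573]
orientation: [-0.32, -3.123, 0.001]
contact_force: [0.5, -0.3, 0.1]
grip_width: -0.0001
gripper_force: 0.0
```

```bash
python3 - <<'E'
from h import *
o=r.get_obs();print(o["clock"],o["tcp_pos"],o["contact_force"])
im,d,c,M=grab("wrist");cv2.imwrite("pics/wrist2.png",im[...,::-1])
print(at(c,M,d,322,210).round(4),at(c,M,d,430,200).round(4),at(c,M,d,430,300).round(4))
E
```

```text
16.2 [ 0.51100657 -0.07008497  0.25728983] [ 0.48117502 -0.28515393  0.11633157]
[ 0.5035 -0.0687  0.0818] [0.505  0.0051 0.1149] [ 0.5766 -0.0048  0.1163]
```

View pics/wrist2.png

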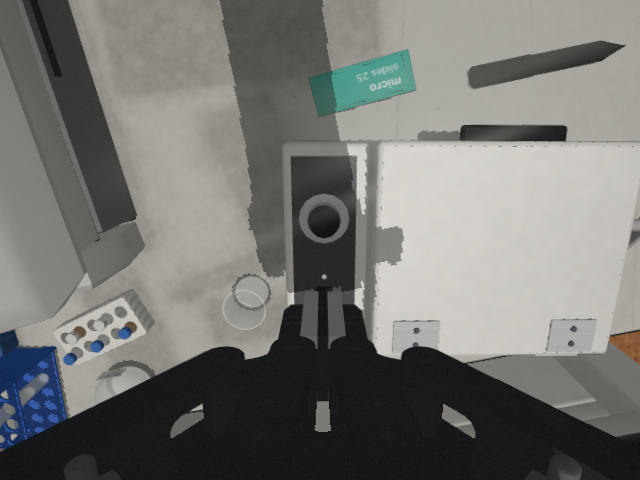

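The button has sprung back to about 82 mm. The lid is flat and shut, and the beaker, slide case and marker are undisturbed.

```bash
python3 -c "
from bench import ticket
print(ticket.hand_in())"
```

```text
the job is handed in; nothing more can be done
None
```

I handed the job in after about 16 s of the 48 s: the lid is fully shut, the release was held at halfway for over a second, pressed fully down (26 N at the hard end) and let go, and the beaker, slide case and marker were left alone; the knee push reached about 20 N, not the light 1–2 N, before I backed off.

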